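# Take the wrongly packed filler cap out of the case

## Robot

A 7-joint arm with a two-finger parallel gripper is mounted at the origin on the work surface. World frame = base frame: x ahead of the robot, y to its left, z up, the work surface at z = 0. Lengths are in m, angles in rad, forces in N, time in s.
With the tool pointing down it reaches from about 0.4 to 0.85 m from the base axis. Payload 10.4 kg.
Tool frame: the origin (TCP) lies midway between the tips of the shut fingers; the grasp point (between the pads) lies 19 mm behind it; z points along the fingers, y is the line along which they close (so a half turn about z gives the same grasp; the last joint's range is limited). The gripper opens to 87 mm and grips with 3 to 60 N. Pads are 19 mm wide; open, the fingers measure 117 mm over their backs; the gripper's body (75 mm by 190 mm) begins 51 mm behind the grasp point.
Start: joints at [-1.189, 0.332, -0.065, 1.46, 0.022, 1.35, -0.088], TCP at [0.246, 0.575, 0.223] pointing down, gripper open.
Joint ranges: [-2.6, 2.6], [-0.5, 2.12], [-1.47, 1.34], [0.16, 2.42], [-1.27, 4.41], [0.06, 2.06], [-2.6, 2.6]. Speed limits (rad/s): [2.22, 2.22, 2.79, 2.79, 3.14, 3.14, 3.14].

## Interface

Orientations are given as a unit quaternion [x, y, z, w].
In Python, from bench import sensors, eyes, order gives the robot as it stands.
- The arm moves only by the tool arm_command, never from a script. Its argument "steps" is a list of rows, each an object with "rot": the turn, a rotation vector about the world's x, y, z in degrees, a list of three; "slide": the shift along the world's x, y, z in m, a list of three; "grip": the opening, from 0 (shut) to 1 (fully open). A call has exactly 8 rows; each row shifts and turns the commanded pose from where the row before left it; what a row does not reach is not made up. A row lasts 1/8 s, in which the tool goes at most 62.5 mm and 10.7 degrees, less where a joint would pass 70% of its speed; a pose out of reach is approached as far as the arm can. A call with a gripper value outside its range is refused whole. The fingers move at their own pace and stop on an object; "newtons" is the grip in N (left out, the last holds). Time passes only in rows, so rows that do not move let the fingers close, or fill a call up. It gives the time, the measured TCP pose, the force, the opening and the grip force at its end, in the units of the state.
- sensors.read_state(): the state, without advancing time (a new reading comes with each control period).
- eyes.camera(name): name is "side" or "top"; returns a dict with "pixels" (400x640x3 uint8, red, green, blue), "intrinsics" (3x3 intrinsics, pixels), "pose" (4x4, takes a point from camera to world coordinates). Camera axes: x right, y down, z forward; pixel columns grow to the right and rows downward; lengths in m; the calibration is good to about 2 mm. A picture is of the moment at which its call begins. There is no depth.
- order.close_job(): hands the job in; it is judged then, once.
Trained networks look in a picture, given as the dict that the camera call returned (one of the last four; its "shot" number tells which), for a name from the list of things; names that differ only in an ending like _2 or _b are one class to them, and where a whole thing is asked for, a point or a joint stands for the part that bears it (a point fixed in the world has none). Each returns a list of dicts, best first, with "conf" (0 to 1); they miss things now and then, are a little off and sometimes report something else, mostly with a low value. They report only what shows in the picture. A call takes as long as a camera call. They do not tell look-alikes from the thing itself.
- eyes.look_for(name, picture): "bbox" ([left, top, right, bottom] in pixels, round what is visible of it).
The state is a dict: "time": time; "joint_positions": joint angles; "joint_vel": joint speeds; "joint_torque": joint torques, N m; "ee_pos": TCP position; "eef_rot": TCP orientation; "ft_force": force on the tool from outside, world axes, zero at the start; "torque": the same for the moment, N m; "width": finger opening in m; "grip_force": force on a finger pad.
Only numpy, scipy, OpenCV 4.12 (cv2) and the standard library are available. Lean on these libraries where they do the work, as an engineer would, in place of code of your own. Each camera call takes 0.05 s, during which the arm holds its last target. There are 200 camera calls.

## Task

Open the green lid of the cap case fully, to upright or a little beyond, and check the three caps against the coloured discs on the white ledge in front of their pockets. One red cap sits behind a blue disc: take it out and set it down upright, without dropping it, in the yellow tray. Leave the two rightly packed caps in their pockets and the lid open.

Things in the scene. Friction and masses are not known exactly. Their poses are not given: they have to be found in the camera images.
- case_lid (a joint): The green hinged lid: 0 shut, grows as it opens, 1.57 upright, stop at 1.9. The hinge is stiff: the lid stays at any angle it is left at and takes about 3 N at the handle to move. It is 150 mm from hinge to front edge, 210 mm wide, 6 mm thick; its underside, in the plane of the hinge line, is 60 mm above the table when shut. It starts shut or ajar by up to 15 degrees.
- case_lid_handle (a point): Middle of the steel bar handle (100 mm long, parallel to the hinge, 11 mm thick, a post at each end) on the lid's outer face: 35 mm off that face, 138 mm from the hinge line towards the front edge, 41 mm off the plane of the lid's underside. With the lid shut its z is up and x points from front to hinge; it turns with the lid.
- case_lid_hinge (a point): Middle of the lid's hinge line, on the case's far (back) upper edge. The line runs along this frame's y; the frame turns with the lid.
- case: The fixed black case, 150 mm front to back (x), 210 mm wide (y), 60 mm high, walls 5 mm. Inside, three pockets 60 x 60 mm in a row along y, at y = -70, 0 and 70 mm, x = 0; their floors lie 5 mm above the table, the rubber deck round them 22 mm. Along its front outside runs a white ledge 40 mm deep with a coloured disc before each pocket. Origin: centre of its underside; z up, x from front to hinge.
- red_mark: The one red layout disc, 30 mm across, on the white ledge, whose top is 20 mm above the table; the two other pockets have blue discs. Its pocket's centre lies straight behind it, 95 mm along x. Which pocket has the red disc varies. Origin: underside of the disc; axes parallel to the case's (x from front to hinge, y along the row of pockets).
- red_cap_a: A filler cap, upright: base disc 44 mm across and 16 mm high, on it a round grip 26 mm across and 30 mm high (46 mm in all), about 80 g. Origin: centre of its underside, z up along the grip. Red. It starts in a pocket of the case. Of the two red caps, the one behind the red disc is rightly packed, the other is the wrong one.
- red_cap_b: A filler cap, upright: base disc 44 mm across and 16 mm high, on it a round grip 26 mm across and 30 mm high (46 mm in all), about 80 g. Origin: centre of its underside, z up along the grip. Red, the twin of red_cap_a. It starts in another pocket of the case.
- blue_cap: A filler cap, upright: base disc 44 mm across and 16 mm high, on it a round grip 26 mm across and 30 mm high (46 mm in all), about 80 g. Origin: centre of its underside, z up along the grip. Blue, rightly packed behind a blue disc; it stays in the case.
- tray: The yellow open tray, fixed, 170 x 170 mm outside, walls 5 mm thick and 40 mm high, floor 5 mm thick. Origin: centre of its underside, z up. It is empty.
Not all that is in view belongs to the job. Of the things shaped like the tray, the yellow one is meant.

How it is judged:
By the outcome, as a careful person would: the job done as asked, in the order asked, and still so for the second after the job is handed in, with the robot touching nothing.
It also fails if it takes over 45 s, if anything falls off the work surface, if the arm or the gripper's body presses on something with over 40 N, if the wrist force passes 120 N, or if a joint passes its speed limit or range.

## Working session

There is one attempt and no reset: what is moved stays moved. The work goes in short steps, Python scripts to look and compute and a tool call to move; the robot and the scene stay as the last step left them, time stands still between calls to the robot, and variables do not carry over. Pictures are saved under pics/ and viewed, at most 11 in all, crops included, and the job is handed in when it is done.

Besides the shell and the picture viewer there is one more tool, called after "Emit:" by a JSON object that holds its "op" and its "data". arm_command: Moves the arm, as the interface text tells. Its arguments: {"type":"object","properties":{"steps":{"type":"array","items":{"type":"object","properties":{"rot":{"type":"array","items":{"type":"number"}},"slide":{"type":"array","items":{"type":"number"}},"grip":{"type":"number"}}}},"newtons":{"type":"number"}},"required":["steps"]}

```bash
mkdir -p pics; ls
cat > h.py <<'E'
import numpy as np, cv2
from bench import sensors, eyes, order
def save(d,n): cv2.imwrite(f"pics/{n}.png",d["pixels"][:,:,::-1])
def at_z(d,uv,z):
    K=np.array(d["intrinsics"]);T=np.array(d["pose"])
    r=T[:3,:3]@np.linalg.solve(K,[uv[0],uv[1],1.]);o=T[:3,3]
    return o+r*(z-o[2])/r[2]
def ray(d,uv):
    K=np.array(d["intrinsics"]);T=np.array(d["pose"])
    r=T[:3,:3]@np.linalg.solve(K,[uv[0],uv[1],1.]);return T[:3,3],r/np.linalg.norm(r)
def tri(d1,u1,d2,u2):
    A=np.zeros((3,3));b=np.zeros(3)
    for d,u in((d1,u1),(d2,u2)):
        o,r=ray(d,u);P=np.eye(3)-np.outer(r,r);A+=P;b+=P@o
    return np.linalg.solve(A,b)
def proj(d,p):
    K=np.array(d["intrinsics"]);T=np.array(d["pose"])
    c=T[:3,:3].T@(np.asarray(p)-T[:3,3]);c=K@c;return c[:2]/c[2]
E
python3 - <<'E'
from h import *
ps={}
for n in("top","side"):
    d=eyes.camera(n);ps[n]=d;save(d,n+"0");print(n,np.round(d["pose"],3).tolist(),np.round(d["intrinsics"],1).tolist())
for n,d in ps.items():
    for k in("case_lid","case_lid_handle","case","red_mark","tray","red_cap_a"):
        print(n,k,[([round(float(x)) for x in r["bbox"]],round(r["conf"],2)) for r in eyes.look_for(k,d)[:4]])
s=sensors.read_state();print(s["ee_pos"],s["eef_rot"],s["width"],s["time"])
E
```

```text
pics
top [[-0.025, -0.989, 0.145, 0.3], [-1.0, 0.023, -0.015, 0.048], [0.012, -0.145, -0.989, 1.128], [0.0, 0.0, 0.0, 1.0]] [[507.6, 0.0, 323.9], [0.0, 507.6, 199.2], [0.0, 0.0, 1.0]]
side [[0.949, -0.18, 0.259, 0.177], [-0.315, -0.573, 0.757, -0.704], [0.013, -0.8, -0.6, 0.67], [0.0, 0.0, 0.0, 1.0]] [[472.5, 0.0, 315.8], [0.0, 472.5, 201.1], [0.0, 0.0, 1.0]]
top case_lid [([356, 113, 467, 190], 0.85)]
top case_lid_handle [([364, 116, 466, 187], 0.84)]
top case [([363, 115, 466, 210], 0.56)]
top red_mark []
top tray [([162, 154, 252, 236], 0.89), ([400, 239, 488, 323], 0.69), ([154, 264, 249, 358], 0.68)]
top red_cap_a []
side case_lid [([354, 217, 484, 311], 0.59)]
side case_lid_handle [([358, 219, 485, 309], 0.84)]
side case [([334, 216, 486, 346], 0.6)]
side red_mark [([344, 259, 357, 267], 0.67)]
side tray [([219, 283, 347, 397], 0.8), ([163, 144, 252, 212], 0.77), ([261, 134, 349, 191], 0.71)]
side red_cap_a []
[0.24616068 0.57451243 0.22256251] [2.01035524e-01 9.79583951e-01 3.36284325e-05 3.13326706e-06] 0.08701255081504075 0.7
```

View pics/top0.png

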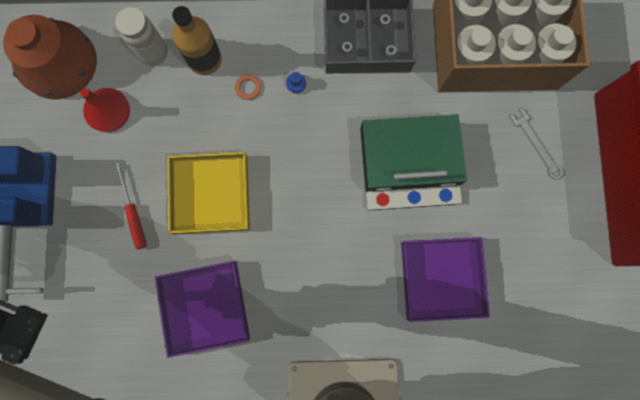

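View pics/side0.png

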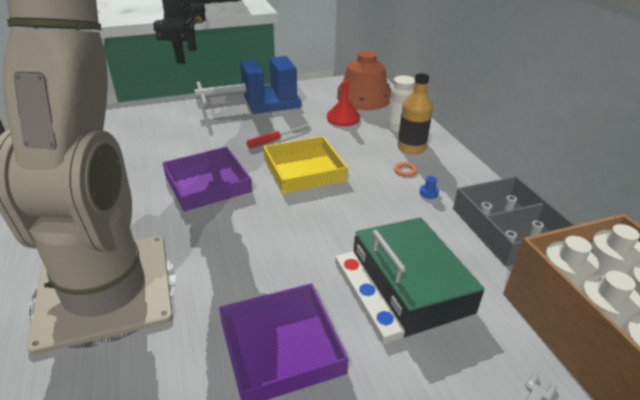

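Top: discs red (383,200), blue (414,198) and (446,195); handle bar (393,178)-(447,174); yellow tray (207,192). Side: red disc (351,265), bar (376,234)-(403,272). The lid is shut or slightly ajar.

Run:
```python
from h import *
ps={n:eyes.camera(n) for n in("top","side")}
def blobs(d,box,kind):
    x0,y0,x1,y1=box;p=d["pixels"][y0:y1,x0:x1].astype(int)
    r,g,b=p[...,0],p[...,1],p[...,2]
    m={"red":(r>g+60)&(r>b+60),"blue":(b>r+50)&(b>g+25),"yel":(r>b+60)&(g>b+50)}[kind].astype(np.uint8)
    n,_,st,c=cv2.connectedComponentsWithStats(m)
    return [(c[i]+[x0,y0],int(st[i,4])) for i in range(1,n) if st[i,4]>30]
for n,box in(("top",(365,188,465,212)),("side",(335,250,405,340))):
    for k in("red","blue"):
        for c,a in blobs(ps[n],box,k): print(n,k,np.round(c,1),a,np.round(at_z(ps[n],c,.021),4))
t,s=ps["top"],ps["side"]
for c,a in blobs(t,(160,145,255,240),"yel"): print("tray",c,a,at_z(t,c,.02))
print("tray corners rim",[np.round(at_z(t,u,.04),3).tolist() for u in((167,154),(247,152),(249,232),(169,234))])
print("tray side",np.round(at_z(s,(305,163),.03),3))
for n,b,f in(("top",(340,100,490,220),4),("side",(325,205,495,350),4)):
    x0,y0,x1,y1=b;cv2.imwrite(f"pics/{n}z.png",cv2.resize(ps[n]["pixels"][y0:y1,x0:x1,::-1],None,fx=f,fy=f,interpolation=cv2.INTER_CUBIC))
print(tri(t,(393,178),s,(376,234)),tri(t,(447,174),s,(403,272)))
```

```text
top red [382.5 199.1] 126 [ 0.4588 -0.0984  0.021 ]
top blue [445.5 194.8] 126 [ 0.4652 -0.2385  0.021 ]
top blue [413.9 196.9] 125 [ 0.4622 -0.1681  0.021 ]
side red [351.1 263.9] 131 [ 0.4589 -0.0997  0.021 ]
side blue [366.9 289.2] 151 [ 0.4621 -0.1698  0.021 ]
side blue [384.8 317.5] 187 [ 0.4655 -0.2394  0.021 ]
tray [208.24394434 193.18055317] 5821 [0.48091643 0.28521059 0.02      ]
tray corners rim [[0.566, 0.372, 0.04], [0.567, 0.197, 0.04], [0.391, 0.193, 0.04], [0.391, 0.364, 0.04]]
tray side [0.478 0.263 0.03 ]
[ 0.49455407 -0.11292863  0.09855019] [ 0.4964978  -0.22252046  0.10569857]
```

View pics/topz.png

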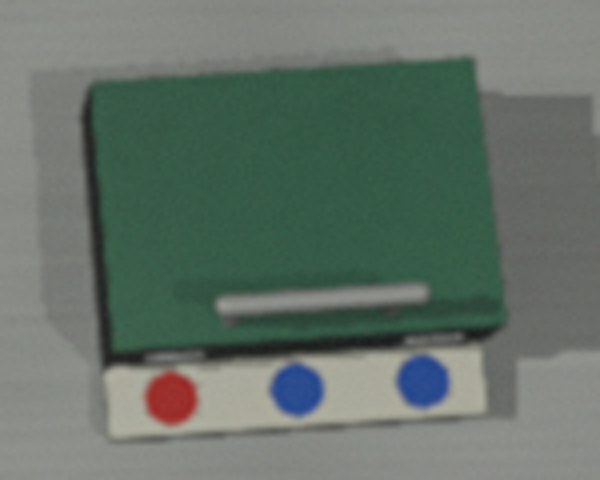

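View pics/sidez.png

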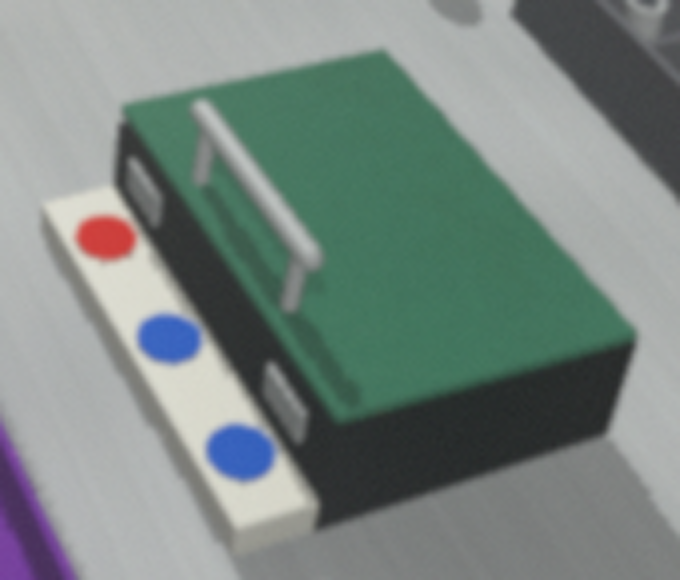

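The lid is shut: the bar sits at (0.495, -0.168, 0.101), which matches the disc geometry. Case yaw is about +2.7°, and the hinge is near (0.632, -0.161, 0.06). I'll move to the handle.

Emit:
{"op": "arm_command", "data": {"steps": [{"slide":[0.035,-0.047,0],"rot":[0,0,-8],"grip":0.7},{"slide":[0.035,-0.047,0],"rot":[0,0,-8],"grip":0.7},{"slide":[0.035,-0.047,0],"rot":[0,0,-8],"grip":0.7},{"slide":[0.035,-0.047,0],"rot":[0,0,-8],"grip":0.7},{"slide":[0.035,-0.047,0],"rot":[0,0,-8],"grip":0.7},{"slide":[0.035,-0.047,0],"rot":[0,0,-8],"grip":0.7},{"slide":[0.035,-0.047,0],"rot":[0,0,-8],"grip":0.7},{"slide":[0.035,-0.047,0],"rot":[0,0,-8],"grip":0.7}], "newtons": 20}}

```text
time: 1.8
ee_pos: [0.5271, 0.197, 0.2229]
eef_rot: [0.691, 0.723, 0.0, 0.0]
ft_force: [0.8, -0.0, 0.0]
width: 0.0609
grip_force: 0.0
```

Emit:
{"op": "arm_command", "data": {"steps": [{"slide":[-0.004,-0.046,-0.01],"grip":0.7},{"slide":[-0.004,-0.046,-0.01],"grip":0.7},{"slide":[-0.004,-0.046,-0.01],"grip":0.7},{"slide":[-0.004,-0.046,-0.01],"grip":0.7},{"slide":[-0.004,-0.046,-0.01],"grip":0.7},{"slide":[-0.004,-0.046,-0.01],"grip":0.7},{"slide":[-0.004,-0.046,-0.01],"grip":0.7},{"slide":[-0.004,-0.046,-0.01],"grip":0.7}]}}

```text
schema error: expected keys rot, slide, grip
```

Emit:
{"op": "arm_command", "data": {"steps": [{"slide":[-0.004,-0.0456,-0.006],"rot":[0,0,0],"grip":0.7},{"slide":[-0.004,-0.0456,-0.006],"rot":[0,0,0],"grip":0.7},{"slide":[-0.004,-0.0456,-0.01],"rot":[0,0,0],"grip":0.7},{"slide":[-0.004,-0.0456,-0.01],"rot":[0,0,0],"grip":0.7},{"slide":[-0.004,-0.0456,-0.015],"rot":[0,0,0],"grip":0.7},{"slide":[-0.004,-0.0456,-0.015],"rot":[0,0,0],"grip":0.7},{"slide":[-0.004,-0.0456,-0.015],"rot":[0,0,0],"grip":0.7},{"slide":[-0.004,-0.0456,-0.015],"rot":[0,0,0],"grip":0.7}]}}

```text
time: 2.8
ee_pos: [0.494, -0.1676, 0.1304]
eef_rot: [0.689, 0.724, 0.0, 0.0]
ft_force: [0.1, 0.9, -0.0]
width: 0.0609
grip_force: 0.0
```

Straddle the bar and close.

Emit:
{"op": "arm_command", "data": {"steps": [{"slide":[0.0003,0,-0.023],"rot":[0,0,0],"grip":0.7},{"slide":[0.0004,0,-0.023],"rot":[0,0,0],"grip":0.7},{"slide":[0,0,0],"rot":[0,0,0],"grip":0.0},{"slide":[0,0,0],"rot":[0,0,0],"grip":0.0},{"slide":[0,0,0],"rot":[0,0,0],"grip":0.0},{"slide":[0,0,0],"rot":[0,0,0],"grip":0.0},{"slide":[0,0,0],"rot":[0,0,0],"grip":0.0},{"slide":[0,0,0],"rot":[0,0,0],"grip":0.0}], "newtons": 20}}

```text
time: 3.8
ee_pos: [0.4954, -0.1662, 0.0848]
eef_rot: [0.69, 0.724, 0.0, 0.001]
ft_force: [-0.7, -0.3, -2.2]
width: 0.0101
grip_force: 20.0
```

Run:
```python
from h import *
th=np.radians(np.linspace(0,102,25))
f=lambda t:np.stack([-.138*np.cos(t)+.041*np.sin(t),.138*np.sin(t)+.041*np.cos(t)],1)
d=np.diff(f(th),axis=0)
for i,r in enumerate(d): print(i,"slide",[round(r[0]*.9989,4),round(r[0]*.0464,4),round(r[1],4)])
```

```text
0 slide [np.float64(0.0034), np.float64(0.0002), np.float64(0.0101)]
1 slide [np.float64(0.0042), np.float64(0.0002), np.float64(0.0098)]
2 slide [np.float64(0.0049), np.float64(0.0002), np.float64(0.0095)]
3 slide [np.float64(0.0056), np.float64(0.0003), np.float64(0.0091)]
4 slide [np.float64(0.0062), np.float64(0.0003), np.float64(0.0087)]
5 slide [np.float64(0.0068), np.float64(0.0003), np.float64(0.0082)]
6 slide [np.float64(0.0074), np.float64(0.0003), np.float64(0.0077)]
7 slide [np.float64(0.008), np.float64(0.0004), np.float64(0.0071)]
8 slide [np.float64(0.0085), np.float64(0.0004), np.float64(0.0065)]
9 slide [np.float64(0.0089), np.float64(0.0004), np.float64(0.0058)]
10 slide [np.float64(0.0093), np.float64(0.0004), np.float64(0.0051)]
11 slide [np.float64(0.0097), np.float64(0.0005), np.float64(0.0044)]
12 slide [np.float64(0.01), np.float64(0.0005), np.float64(0.0037)]
13 slide [np.float64(0.0102), np.float64(0.0005), np.float64(0.003)]
14 slide [np.float64(0.0104), np.float64(0.0005), np.float64(0.0022)]
15 slide [np.float64(0.0106), np.float64(0.0005), np.float64(0.0014)]
16 slide [np.float64(0.0106), np.float64(0.0005), np.float64(0.0006)]
17 slide [np.float64(0.0107), np.float64(0.0005), np.float64(-0.0002)]
18 slide [np.float64(0.0106), np.float64(0.0005), np.float64(-0.001)]
19 slide [np.float64(0.0105), np.float64(0.0005), np.float64(-0.0017)]
20 slide [np.float64(0.0104), np.float64(0.0005), np.float64(-0.0025)]
21 slide [np.float64(0.0101), np.float64(0.0005), np.float64(-0.0033)]
22 slide [np.float64(0.0099), np.float64(0.0005), np.float64(-0.004)]
23 slide [np.float64(0.0096), np.float64(0.0004), np.float64(-0.0048)]
```

Gripped (width 10 mm). Now I'll swing the lid along the arc.

Emit:
{"op": "arm_command", "data": {"steps": [{"slide":[0.0034,0.0002,0.0101],"rot":[0,0,0],"grip":0.0},{"slide":[0.0042,0.0002,0.0098],"rot":[0,0,0],"grip":0.0},{"slide":[0.0049,0.0002,0.0095],"rot":[0,0,0],"grip":0.0},{"slide":[0.0056,0.0003,0.0091],"rot":[0,0,0],"grip":0.0},{"slide":[0.0062,0.0003,0.0087],"rot":[0,0,0],"grip":0.0},{"slide":[0.0068,0.0003,0.0082],"rot":[0,0,0],"grip":0.0},{"slide":[0.0074,0.0003,0.0077],"rot":[0,0,0],"grip":0.0},{"slide":[0.008,0.0004,0.0071],"rot":[0,0,0],"grip":0.0}], "newtons": 20}}

```text
time: 4.8
ee_pos: [0.544, -0.1633, 0.1524]
eef_rot: [0.689, 0.725, 0.001, 0.002]
ft_force: [28.7, -4.8, -40.8]
width: 0.01
grip_force: 23.0
```

Force is radial and inward, so the lid started about 2.4° ajar. I'll re-plan from the actual pose, about 36° open.

Run:
```python
from h import *
th=np.radians(np.linspace(36,102,17))
f=lambda t:np.stack([-.138*np.cos(t)+.041*np.sin(t),.138*np.sin(t)+.041*np.cos(t)],1)
for r in np.diff(f(th),axis=0): print([round(float(v),4) for v in (r[0]*.9989,r[0]*.0464,r[1])])
```

```text
[0.0084, 0.0004, 0.006]
[0.0088, 0.0004, 0.0054]
[0.0092, 0.0004, 0.0047]
[0.0095, 0.0004, 0.0041]
[0.0098, 0.0005, 0.0034]
[0.01, 0.0005, 0.0026]
[0.0102, 0.0005, 0.0019]
[0.0103, 0.0005, 0.0012]
[0.0103, 0.0005, 0.0004]
[0.0103, 0.0005, -0.0003]
[0.0103, 0.0005, -0.0011]
[0.0102, 0.0005, -0.0018]
[0.01, 0.0005, -0.0025]
[0.0098, 0.0005, -0.0032]
[0.0096, 0.0004, -0.0039]
[0.0093, 0.0004, -0.0046]
```

Emit:
{"op": "arm_command", "data": {"steps": [{"slide":[0.0105,0.0004,0.0035],"rot":[0,0,0],"grip":0.0},{"slide":[0.0088,0.0004,0.0052],"rot":[0,0,0],"grip":0.0},{"slide":[0.0092,0.0004,0.0045],"rot":[0,0,0],"grip":0.0},{"slide":[0.0095,0.0004,0.004],"rot":[0,0,0],"grip":0.0},{"slide":[0.0098,0.0005,0.0033],"rot":[0,0,0],"grip":0.0},{"slide":[0.01,0.0005,0.0026],"rot":[0,0,0],"grip":0.0},{"slide":[0.0102,0.0005,0.0019],"rot":[0,0,0],"grip":0.0},{"slide":[0.0103,0.0005,0.0012],"rot":[0,0,0],"grip":0.0}], "newtons": 15}}

```text
time: 5.8
ee_pos: [0.6202, -0.1607, 0.1811]
eef_rot: [0.69, 0.724, -0.0, 0.0]
ft_force: [-3.4, 1.7, -1.4]
width: 0.0098
grip_force: 15.0
```

Emit:
{"op": "arm_command", "data": {"steps": [{"slide":[0.0103,0.0005,0.0004],"rot":[0,0,0],"grip":0.0},{"slide":[0.0103,0.0005,-0.0003],"rot":[0,0,0],"grip":0.0},{"slide":[0.0103,0.0005,-0.0011],"rot":[0,0,0],"grip":0.0},{"slide":[0.0102,0.0005,-0.0018],"rot":[0,0,0],"grip":0.0},{"slide":[0.01,0.0005,-0.0025],"rot":[0,0,0],"grip":0.0},{"slide":[0.0098,0.0005,-0.0032],"rot":[0,0,0],"grip":0.0},{"slide":[0.0096,0.0004,-0.0039],"rot":[0,0,0],"grip":0.0},{"slide":[0,0,0],"rot":[0,0,0],"grip":0.0}], "newtons": 15}}

```text
time: 6.8
ee_pos: [0.6909, -0.1576, 0.168]
eef_rot: [0.69, 0.724, -0.0, 0.001]
ft_force: [-0.7, -2.7, -5.0]
width: 0.0099
grip_force: 15.2
```

Emit:
{"op": "arm_command", "data": {"steps": [{"slide":[0,0,0],"rot":[0,0,0],"grip":0.25},{"slide":[0,0,0],"rot":[0,0,0],"grip":0.25},{"slide":[0,0,0],"rot":[0,0,0],"grip":0.25},{"slide":[0,0,0.01],"rot":[0,0,0],"grip":0.25},{"slide":[0,0,0.03],"rot":[0,0,0],"grip":0.25},{"slide":[0,0,0.03],"rot":[0,0,0],"grip":0.25},{"slide":[0,0.0,0.03],"rot":[0,0,0],"grip":0.25},{"slide":[0,0.03,0.01],"rot":[0,0,0],"grip":0.25}]}}

```text
time: 7.8
ee_pos: [0.6902, -0.1301, 0.282]
eef_rot: [0.691, 0.723, 0.001, 0.002]
ft_force: [0.8, 1.6, 0.2]
width: 0.022
grip_force: 0.0
```

Emit:
{"op": "arm_command", "data": {"steps": [{"slide":[-0.01,0.05,0],"rot":[0,0,8],"grip":0.7},{"slide":[-0.02,0.05,0],"rot":[0,0,8],"grip":0.7},{"slide":[-0.03,0.05,0],"rot":[0,0,8],"grip":0.7},{"slide":[-0.03,0.05,0],"rot":[0,0,8],"grip":0.7},{"slide":[-0.03,0.03,0],"rot":[0,0,8],"grip":0.7},{"slide":[-0.02,0.02,0],"rot":[0,0,8],"grip":0.7},{"slide":[-0.02,0.0,0],"rot":[0,0,8],"grip":0.7},{"slide":[0,0.0,0],"rot":[0,0,8],"grip":0.7}]}}

```text
time: 8.8
ee_pos: [0.5293, 0.1233, 0.28]
eef_rot: [0.198, 0.98, 0.001, 0.001]
ft_force: [0.3, -0.7, 0.4]
width: 0.0607
grip_force: 0.0
```

Run:
```python
from h import *
ps={n:eyes.camera(n) for n in("top","side")}
for n,d in ps.items():
    save(d,n+"1")
    for k in("red_cap_a","blue_cap"):
        print(n,k,[([round(float(x)) for x in r["bbox"]],round(r["conf"],2)) for r in eyes.look_for(k,d)[:4]])
c=np.array([.557,-.1646]);x=np.array([.9989,.0464]);y=np.array([-.0464,.9989])
for v in(.07,0,-.07):
    p=c+y*v;print(v,p.round(4),[(n,proj(d,[*p,.051]).round(1)) for n,d in ps.items()])
```

```text
top red_cap_a [([368, 149, 388, 174], 0.81), ([431, 148, 451, 166], 0.78)]
top blue_cap [([399, 151, 417, 166], 0.7)]
side red_cap_a [([379, 239, 404, 267], 0.97), ([418, 288, 439, 305], 0.61)]
side blue_cap [([398, 263, 424, 292], 0.7)]
0.07 [ 0.5538 -0.0947] [('top', array([380.7, 154. ])), ('side', array([395.8, 240.8]))]
0 [ 0.557  -0.1646] [('top', array([412.7, 151.8])), ('side', array([414.1, 264.4]))]
-0.07 [ 0.5602 -0.2345] [('top', array([444.5, 149.7])), ('side', array([434.7, 291. ]))]
```

View pics/top1.png

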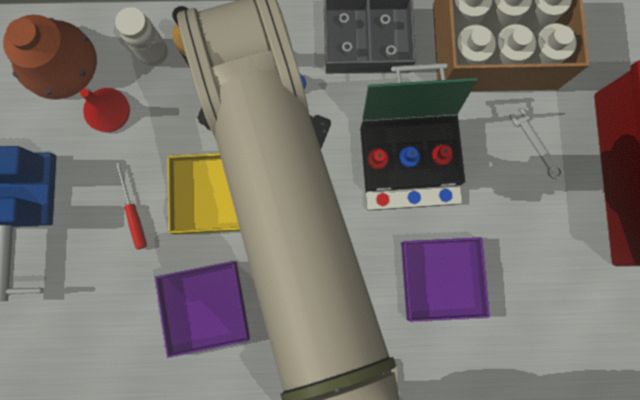

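View pics/side1.png

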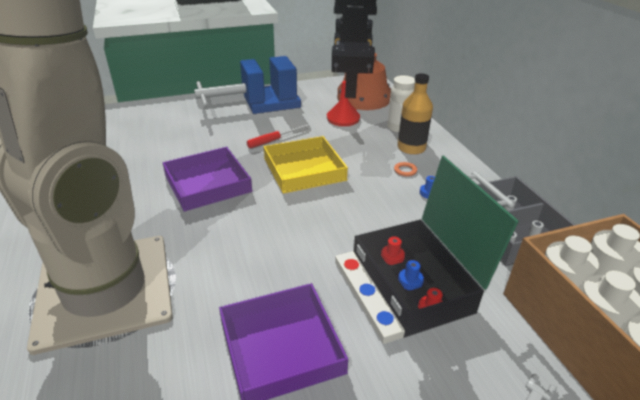

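The lid stands open. Pockets from +y to −y hold red (behind the red disc, right), blue (behind a blue disc, right) and red (behind a blue disc, wrong) at top (442,153), side (430,297). With the lid up, the gripper body needs the fingers to close along y. The side wall is then close, so I'll measure the cap accurately.

```bash
cat > m.py <<'E'
from h import *
from scipy.optimize import minimize
def redmask(d,box):
    m=np.zeros(d["pixels"].shape[:2],np.uint8);x0,y0,x1,y1=box
    p=d["pixels"][y0:y1,x0:x1].astype(int);r,g,b=p[...,0],p[...,1],p[...,2]
    m[y0:y1,x0:x1]=(r>1.8*g)&(r>1.8*b)&(r>50);return m
def sil(d,x,y,z0,S=8):
    m=np.zeros((400*S//S,640),np.uint8);a=np.linspace(0,2*np.pi,40)
    big=None
    for r,za,zb in((.022,0,.016),(.013,.016,.046)):
        P=np.array([proj(d,[x+r*np.cos(t),y+r*np.sin(t),z0+z]) for z in(za,zb) for t in a])
        h=cv2.convexHull((P*16).round().astype(np.int32));cv2.fillConvexPoly(m,h,1,cv2.LINE_AA,4)
    return m
def fit(d,m,x0,y0,z0):
    best=(-1,)
    for rng,st in((.012,.002),(.002,.0005)):
        cx,cy=(x0,y0) if best[0]<0 else best[1:]
        for x in np.arange(cx-rng,cx+rng+1e-9,st):
            for y in np.arange(cy-rng,cy+rng+1e-9,st):
                s=sil(d,x,y,z0);i=(s&m).sum()/(s|m).sum()
                if i>best[0]:best=(i,x,y)
    return best
E
python3 - <<'E'
from m import *
t=eyes.camera("top");s=eyes.camera("side")
m=redmask(t,(425,135,462,175));print("top",m.sum(),np.round(fit(t,m,.559,-.2345,.005),4))
m2=redmask(s,(410,280,450,312));ys,xs=np.nonzero(m2);print("side",len(xs),xs.min(),xs.max(),ys.min(),ys.max())
def crop(d,b,f):
    x0,y0,x1,y1=b;return cv2.resize(d["pixels"][y0:y1,x0:x1,::-1],None,fx=f,fy=f,interpolation=cv2.INTER_CUBIC)
a=crop(t,(405,105,475,215),5);b=crop(s,(390,250,480,325),5)
o=np.zeros((550,800,3),np.uint8);o[:550,:350]=a;o[:375,350:800]=b;cv2.imwrite("pics/z2.png",o)
E
```

```text
top 360 [ 0.9122  0.5585 -0.237 ]
side 325 418 442 287 308
```

View pics/z2.png

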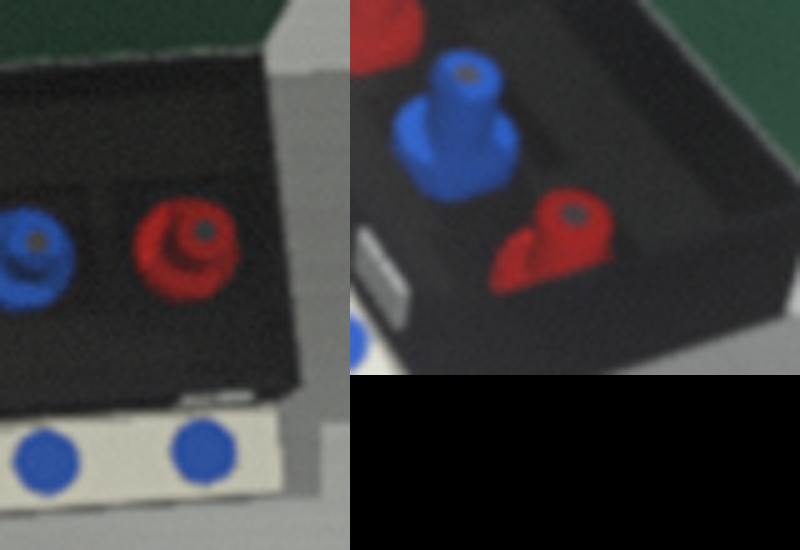

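The cap sits at about (0.5585, −0.237), roughly 2.5 mm towards the side wall, which leaves only about 27.5 mm there. I need the finger thickness at the tip, so I'll turn the gripper into profile for the side camera.

Emit:
{"op": "arm_command", "data": {"steps": [{"slide":[0,-0.03,0],"rot":[0,0,-8],"grip":0.5},{"slide":[0,-0.03,0],"rot":[0,0,-8],"grip":0.5},{"slide":[0,-0.03,0],"rot":[0,0,-8],"grip":0.5},{"slide":[0,-0.03,0],"rot":[0,0,-8],"grip":0.4},{"slide":[0,-0.03,0],"rot":[0,0,-8],"grip":0.4},{"slide":[0,-0.03,0],"rot":[0,0,-8],"grip":0.4},{"slide":[0,-0.02,0],"rot":[0,0,-8],"grip":0.4},{"slide":[0,0,0],"rot":[0,0,-8],"grip":0.4}]}}

```text
time: 10.2
ee_pos: [0.53, -0.0793, 0.2787]
eef_rot: [0.693, 0.721, -0.0, 0.0]
ft_force: [-0.4, 0.6, -0.3]
width: 0.0349
grip_force: 0.0
```

Run:
```python
from h import *
s=eyes.camera("side");st=sensors.read_state();e=np.array(st["ee_pos"]);print(e,st["width"])
u,v=proj(s,e).round().astype(int)
a=np.array([.9989,.046,0]);print("tip px",u,v,"px/mm along x",(proj(s,e+a*.05)-proj(s,e-a*.05))/100, "z",(proj(s,e+[0,0,.1])-proj(s,e))/100)
print("pad px",[proj(s,e+a*q).round(1) for q in(-st["width"]/2,st["width"]/2)])
f=6;x0,y0=u-65,v-75;print(x0,y0)
cv2.imwrite("pics/g.png",cv2.resize(s["pixels"][y0:y0+95,x0:x0+130,::-1],None,fx=f,fy=f,interpolation=cv2.INTER_CUBIC))
```

```text
[ 0.53012212 -0.07813576  0.27862171] 0.034859159795767744
tip px 394 137 px/mm along x [ 0.52274409 -0.09806985] z [ 0.07159808 -0.56303781]
pad px [array([385. , 138.4]), array([403.3, 135. ])]
329 62
```

View pics/g.png

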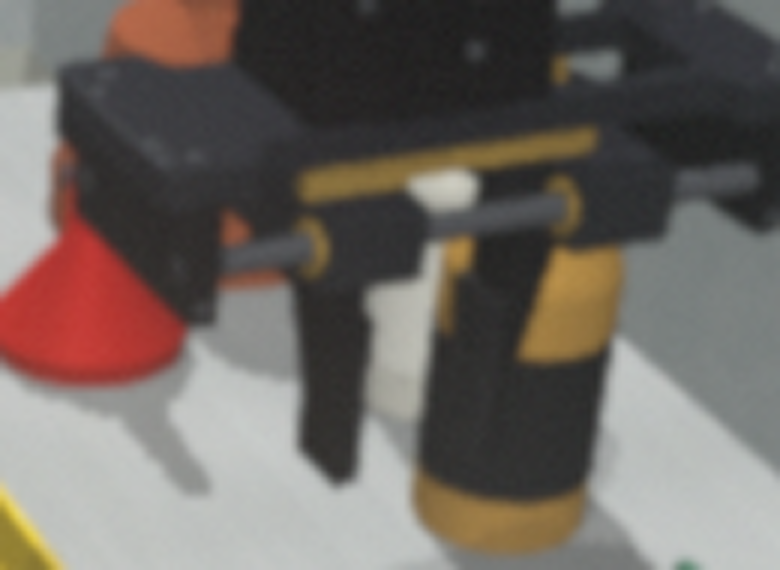

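The fingers are slim at the tip, about 6–8 mm, so closing along y fits. The open finger gets roughly 3 mm of room to the wall. I'll turn and go over the cap.

Emit:
{"op": "arm_command", "data": {"steps": [{"slide":[0.0035,-0.0198,0],"rot":[0,0,-10.5],"grip":0.4},{"slide":[0.0035,-0.0198,0],"rot":[0,0,-10.5],"grip":0.4},{"slide":[0.0035,-0.0198,0],"rot":[0,0,-10.5],"grip":0.4},{"slide":[0.0035,-0.0198,0],"rot":[0,0,-10.5],"grip":0.4},{"slide":[0.0035,-0.0198,0],"rot":[0,0,-10.5],"grip":0.4},{"slide":[0.0035,-0.0198,0],"rot":[0,0,-10.5],"grip":0.4},{"slide":[0.0035,-0.0198,0],"rot":[0,0,-10.5],"grip":0.4},{"slide":[0.0035,-0.0198,0],"rot":[0,0,-10.5],"grip":0.4}]}}

```text
time: 11.25
ee_pos: [0.5584, -0.2358, 0.2785]
eef_rot: [0.997, 0.075, -0.0, 0.0]
ft_force: [-0.2, -0.4, 0.4]
width: 0.035
grip_force: 0.0
```

Emit:
{"op": "arm_command", "data": {"steps": [{"slide":[0,0,-0.03],"rot":[0,0,-5.6],"grip":0.4},{"slide":[0,0,-0.04],"rot":[0,0,0],"grip":0.4},{"slide":[0,0,-0.04],"rot":[0,0,0],"grip":0.4},{"slide":[0,0,-0.04],"rot":[0,0,0],"grip":0.4},{"slide":[0,0,-0.035],"rot":[0,0,0],"grip":0.4},{"slide":[0,0,-0.015],"rot":[0,0,0],"grip":0.4},{"slide":[0,0,0],"rot":[0,0,0],"grip":0.4},{"slide":[0,0,0],"rot":[0,0,0],"grip":0.4}]}}

```text
time: 12.25
ee_pos: [0.559, -0.2359, 0.0801]
eef_rot: [1.0, 0.028, 0.001, 0.0]
ft_force: [0.6, 0.1, -0.0]
width: 0.035
grip_force: 0.0
```

Run:
```python
from h import *
s=eyes.camera("side");st=sensors.read_state();e=np.array(st["ee_pos"]);print(e,st["width"],st["ft_force"])
t=eyes.camera("top")
f=5;a=[]
for d,p,w,h in((s,[.558,-.237,.06],80,110),(t,[.558,-.237,.05],80,110)):
    u,v=proj(d,p).round().astype(int);print(u-w//2,v-h//2)
    a.append(cv2.resize(d["pixels"][v-h//2:v+h//2,u-w//2:u+w//2,::-1],None,fx=f,fy=f,interpolation=cv2.INTER_CUBIC))
cv2.imwrite("pics/h2.png",np.hstack(a))
```

```text
[ 0.55904405 -0.23588462  0.08009947] 0.03452580770917097 [ 0.0155982   0.71870377 -0.03799284]
395 234
406 96
```

View pics/h2.png

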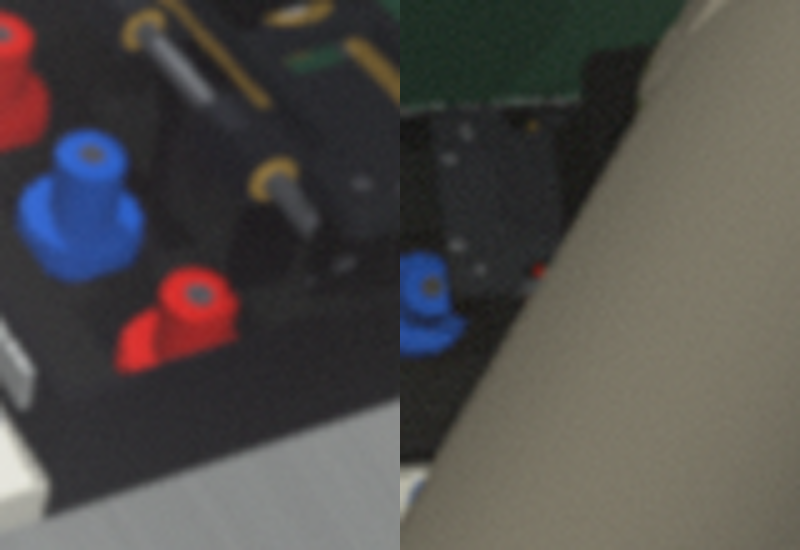

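Top (left crop): the cap's grip top is at side px (435,292), unmoved, with the gripper over it and no contact. I'll descend.

Emit:
{"op": "arm_command", "data": {"steps": [{"slide":[-0.0005,-0.0005,-0.01],"rot":[0,0,0],"grip":0.4},{"slide":[0,0,-0.01],"rot":[0,0,0],"grip":0.4},{"slide":[0,0,-0.01],"rot":[0,0,0],"grip":0.4},{"slide":[0,0,-0.01],"rot":[0,0,0],"grip":0.4},{"slide":[0,0,0],"rot":[0,0,0],"grip":0.4},{"slide":[0,0,0],"rot":[0,0,0],"grip":0.4},{"slide":[0,0,0],"rot":[0,0,0],"grip":0.4},{"slide":[0,0,0],"rot":[0,0,0],"grip":0.4}]}}

```text
time: 13.35
ee_pos: [0.5578, -0.236, 0.0389]
eef_rot: [1.0, 0.028, 0.0, 0.0]
ft_force: [0.5, -0.6, 0.3]
width: 0.0344
grip_force: 0.0
```

Emit:
{"op": "arm_command", "data": {"steps": [{"slide":[0,0,-0.007],"rot":[0,0,0],"grip":0.4},{"slide":[0,0,-0.006],"rot":[0,0,0],"grip":0.4},{"slide":[0,0,0],"rot":[0,0,0],"grip":0.0},{"slide":[0,0,0],"rot":[0,0,0],"grip":0.0},{"slide":[0,0,0],"rot":[0,0,0],"grip":0.0},{"slide":[0,0,0],"rot":[0,0,0],"grip":0.0},{"slide":[0,0,0],"rot":[0,0,0],"grip":0.0},{"slide":[0,0,0],"rot":[0,0,0],"grip":0.0}], "newtons": 15}}

```text
time: 14.35
ee_pos: [0.5576, -0.236, 0.0256]
eef_rot: [1.0, 0.028, 0.0, 0.0]
ft_force: [0.3, -0.2, -0.2]
width: 0.0255
grip_force: 15.0
```

Gripped at 25.5 mm. I'll lift and carry it.

Emit:
{"op": "arm_command", "data": {"steps": [{"slide":[0,0,0.01],"rot":[0,0,0],"grip":0.0},{"slide":[0,0,0.02],"rot":[0,0,0],"grip":0.0},{"slide":[0,0,0.03],"rot":[0,0,0],"grip":0.0},{"slide":[0,0,0.03],"rot":[0,0,0],"grip":0.0},{"slide":[0,0,0.03],"rot":[0,0,0],"grip":0.0},{"slide":[0,0,0.03],"rot":[0,0,0],"grip":0.0},{"slide":[-0.01,0.01,0.02],"rot":[0,0,0],"grip":0.0},{"slide":[-0.01,0.02,0],"rot":[0,0,0],"grip":0.0}]}}

```text
time: 15.35
ee_pos: [0.5379, -0.2074, 0.1988]
eef_rot: [1.0, 0.027, 0.002, 0.001]
ft_force: [0.2, -0.9, -0.6]
width: 0.0253
grip_force: 15.0
```

Emit:
{"op": "arm_command", "data": {"steps": [{"slide":[-0.007,0.035,0],"rot":[0,0,4],"grip":0.0},{"slide":[-0.007,0.04,0],"rot":[0,0,6],"grip":0.0},{"slide":[-0.007,0.045,0],"rot":[0,0,6],"grip":0.0},{"slide":[-0.007,0.045,0],"rot":[0,0,6],"grip":0.0},{"slide":[-0.007,0.045,0],"rot":[0,0,6],"grip":0.0},{"slide":[-0.007,0.045,0],"rot":[0,0,6],"grip":0.0},{"slide":[-0.007,0.045,0],"rot":[0,0,6],"grip":0.0},{"slide":[-0.007,0.045,0],"rot":[0,0,6],"grip":0.0}]}}

```text
time: 16.35
ee_pos: [0.4816, 0.14, 0.1972]
eef_rot: [0.909, 0.417, 0.001, -0.0]
ft_force: [1.0, -0.2, -1.6]
width: 0.0253
grip_force: 15.0
```

Emit:
{"op": "arm_command", "data": {"steps": [{"slide":[0,0.035,0],"rot":[0,0,0],"grip":0.0},{"slide":[0,0.035,0],"rot":[0,0,0],"grip":0.0},{"slide":[0,0.035,0],"rot":[0,0,0],"grip":0.0},{"slide":[0,0.025,0],"rot":[0,0,0],"grip":0.0},{"slide":[0,0.012,-0.03],"rot":[0,0,0],"grip":0.0},{"slide":[0,0,-0.05],"rot":[0,0,0],"grip":0.0},{"slide":[0,0,-0.04],"rot":[0,0,0],"grip":0.0},{"slide":[0,0,-0.02],"rot":[0,0,0],"grip":0.0}]}}

```text
time: 17.35
ee_pos: [0.4812, 0.28, 0.0541]
eef_rot: [0.909, 0.416, -0.001, 0.001]
ft_force: [-0.1, -0.5, -0.4]
width: 0.0256
grip_force: 15.0
```

Run:
```python
from h import *
s=eyes.camera("side");st=sensors.read_state();print(st["ee_pos"],st["width"])
u,v=255,120
cv2.imwrite("pics/p.png",cv2.resize(s["pixels"][90:210,220:380,::-1],None,fx=5,fy=5,interpolation=cv2.INTER_CUBIC))
```

```text
[0.48042028 0.27952674 0.0524074 ] 0.025453215407747695
```

View pics/p.png

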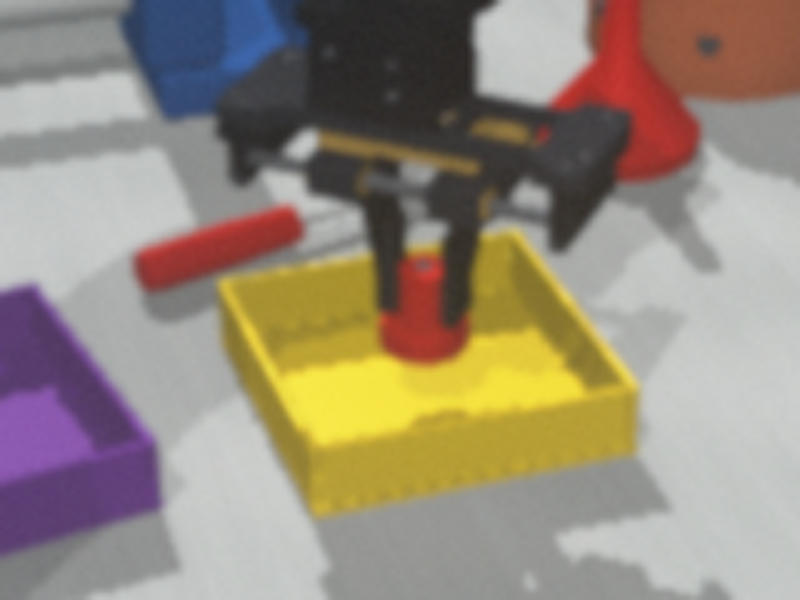

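The cap hangs upright over the tray middle (crop px ~425,320). I'll lower it gently.

Emit:
{"op": "arm_command", "data": {"steps": [{"slide":[0,0,-0.007],"rot":[0,0,0],"grip":0.0},{"slide":[0,0,-0.006],"rot":[0,0,0],"grip":0.0},{"slide":[0,0,-0.005],"rot":[0,0,0],"grip":0.0},{"slide":[0,0,-0.004],"rot":[0,0,0],"grip":0.0},{"slide":[0,0,-0.001],"rot":[0,0,0],"grip":0.0},{"slide":[0,0,-0.001],"rot":[0,0,0],"grip":0.0},{"slide":[0,0,0],"rot":[0,0,0],"grip":0.0},{"slide":[0,0,0],"rot":[0,0,0],"grip":0.0}]}}

```text
time: 18.4
ee_pos: [0.4817, 0.2811, 0.0317]
eef_rot: [0.909, 0.416, 0.0, 0.0]
ft_force: [0.1, 0.4, -0.9]
width: 0.0254
grip_force: 15.0
```

Emit:
{"op": "arm_command", "data": {"steps": [{"slide":[0,0,-0.002],"rot":[0,0,0],"grip":0.0},{"slide":[0,0,-0.002],"rot":[0,0,0],"grip":0.0},{"slide":[0,0,-0.001],"rot":[0,0,0],"grip":0.0},{"slide":[0,0,-0.0005],"rot":[0,0,0],"grip":0.0},{"slide":[0,0,-0.0005],"rot":[0,0,0],"grip":0.0},{"slide":[0,0,0],"rot":[0,0,0],"grip":0.0},{"slide":[0,0,0],"rot":[0,0,0],"grip":0.0},{"slide":[0,0,0],"rot":[0,0,0],"grip":0.0}]}}

```text
time: 19.4
ee_pos: [0.4816, 0.281, 0.0256]
eef_rot: [0.909, 0.416, 0.0, 0.0]
ft_force: [-0.8, 0.6, -0.1]
width: 0.0255
grip_force: 15.0
```

Emit:
{"op": "arm_command", "data": {"steps": [{"slide":[0,0,-0.0005],"rot":[0,0,0],"grip":0.0},{"slide":[0,0,0],"rot":[0,0,0],"grip":0.0},{"slide":[0,0,0],"rot":[0,0,0],"grip":0.5},{"slide":[0,0,0],"rot":[0,0,0],"grip":0.5},{"slide":[0,0,0],"rot":[0,0,0],"grip":0.5},{"slide":[0,0,0.01],"rot":[0,0,0],"grip":0.6},{"slide":[0,0,0.02],"rot":[0,0,0],"grip":0.6},{"slide":[0,0,0.03],"rot":[0,0,0],"grip":0.6}]}}

```text
time: 20.4
ee_pos: [0.4813, 0.2807, 0.0858]
eef_rot: [0.909, 0.416, -0.0, 0.0]
ft_force: [0.7, -0.6, 0.3]
width: 0.0517
grip_force: 0.0
```

Emit:
{"op": "arm_command", "data": {"steps": [{"slide":[0,0,0.04],"rot":[0,0,0],"grip":0.6},{"slide":[0,0,0.04],"rot":[0,0,0],"grip":0.6},{"slide":[0,0,0.04],"rot":[0,0,0],"grip":0.6},{"slide":[0,0,0.02],"rot":[0,0,0],"grip":0.6},{"slide":[0,0,0],"rot":[0,0,0],"grip":0.6},{"slide":[0,0,0],"rot":[0,0,0],"grip":0.6},{"slide":[0,0,0],"rot":[0,0,0],"grip":0.6},{"slide":[0,0,0],"rot":[0,0,0],"grip":0.6}]}}

```text
time: 21.4
ee_pos: [0.4814, 0.2808, 0.2244]
eef_rot: [0.909, 0.416, -0.001, 0.0]
ft_force: [-0.3, 0.9, 0.0]
width: 0.0524
grip_force: 0.0
```

Run:
```python
from h import *
s=eyes.camera("side");save(s,"end");st=sensors.read_state();print(st["ee_pos"],st["time"])
```

```text
[0.48144871 0.28086261 0.22453465] 21.45
```

View pics/end.png

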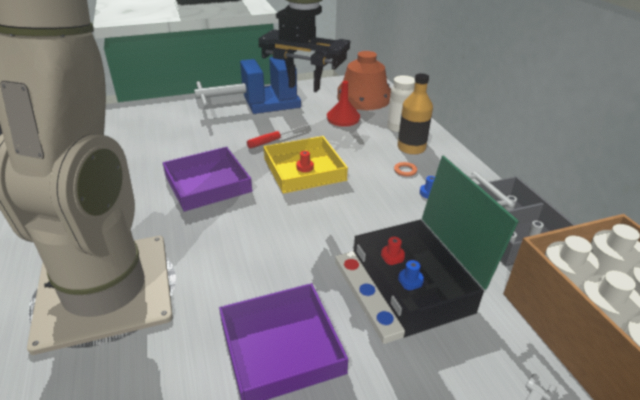

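The cap stands upright in the yellow tray (305,162). The other two caps are still in their pockets (394,250) and (411,276), and the lid is open. I'll hand in.

```bash
python3 -c "
from bench import order
print(order.close_job())"
```

```text
the job is handed in; nothing more can be done
None
```

The job is handed in at about 21 s: the lid is open to about 98°, the wrongly packed red cap stands upright in the yellow tray, and the other two caps are still in their pockets.

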